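Draw a control box lid down on its seal with a slotted turn-lock fastener

TASK

After cleaning, the hinged lid of the melting tank's control box still stands proud of its seal because its slotted turn-lock fastener is undone. Take the stubby flat-bladed screwdriver out of the wooden block, feel lightly with the blade until it drops fully into the fastener's slot, and turn the fastener clockwise to its stop so that the lid is drawn down on the seal, pressing gently and not forcing the fastener against its stop. Then stand the screwdriver back upright, blade down and fully home, in its hole in the block; leave the two powder pots and the timer where they are.

Things in the scene. Friction and masses are not known exactly. Their poses are not given: they have to be found in the camera images.
- control_box: Grey plastic control box fixed on the table, 120 (x) x 110 (y) mm, 64 mm high with its 14 mm thick hinged lid. Origin: centre of its underside, z up. Its +x side carries the hinge; its -x side is the front, with two black gland plugs. On the lid: a dark display and two white buttons near the hinge, and the slotted fastener in a round black collar at the middle of the front edge.
- lid: The box's hinged lid; origin on the hinge line, x and z as the box's. It carries the fastener at x = -96 mm (x = -36 mm in the box's frame), which alone moves it: clockwise seen from above, against 0.04 to 0.07 N m, to a solid stop where the slot lies along the box's x axis, in line with two black ticks. It starts 0.6 to 2 rad anticlockwise of that, to be seen or felt, and stays where left.
- lid_front_edge (a point): Middle of the lid's lower front edge, 22 mm in front of the fastener's axis. In the control box's frame it stands at z = 51.9 mm with the fastener fully undone and sinks in proportion to the fastener's turn, to z = 50.0 mm at the fastener's stop (lid down on its seal).
- fastener_top (a point): The fastener's upright axis, at the top of its head (not turning). Steel head 22 mm across in a black collar 35 mm across (rim 1.5 mm lower); straight slot across it 3.8 mm wide, 5 mm deep, mouth eased to 4.6 mm. Sprung: it gives 1.5 mm, 2 N at first and 6 N at the bottom, then is rigid. It is spoilt if the blade's contact forces on it add up to 30 N (5 N push with 0.12 N m at the stop).
- screwdriver: Stubby flat screwdriver, 106 mm long, 90 g. Origin: middle of the blade's tip edge; z runs up the shank to the handle. Blade 13 mm wide along its x, 2.5 mm thick along y; shank 8 mm; black handle from z = 45 mm (flat shoulder 21 mm across) to 106 mm, hexagonal from z = 57 to 99 mm, 26 mm over flats; pairs of flats face y and 60 degrees either side of y.
- driver_tip (a point): Middle of the blade's tip edge (same as the screwdriver's origin).
- tool_block: Light wooden block fixed on the table, 50 (x) x 78 (y) x 58 mm high, with one large hole that holds the screwdriver and two small empty holes. Origin: centre of its underside.
- driver_hole (a point): Centre of the large hole's mouth, in the block's top face, 14 mm to +y of the block's centre: 17.5 mm across, chamfered 2.5 mm, 50 mm deep. Fully home, the handle's shoulder rests on the block's top and the blade's tip is 45 mm below this point.
- pot_0: White-lidded powder pot, 50 mm across and 50 mm high; stays where it is. Origin under its centre.
- pot_1: Second white-lidded powder pot, 52 mm across and 50 mm high; stays where it is. Origin under its centre.
- timer: Round green kitchen timer, 62 mm across, 40 mm high; stays where it is. Origin under its centre.

How it is judged:
By the outcome, as a careful person would: the job done as asked, in the order asked, and still so for the second after the job is handed in, with the robot touching nothing.
It also fails if it takes over 72 s, if anything falls off the work surface, if the arm or the gripper's body presses on something with over 40 N, if the wrist force passes 120 N, or if a joint passes its speed limit or range.

ROBOT

A 6-joint arm with a two-finger parallel gripper is mounted at the origin on a cart in front of the work surface, level with it; the furniture and walls round the work are solid. World frame = base frame: x ahead of the robot, y to its left, z up, the work surface at z = 0. Lengths are in m, angles in degrees, forces in N, time in s.
With the tool pointing down it reaches from about 0.275 to 0.775 m from the base axis. Payload 14.6 kg.
Tool frame: the origin (TCP) lies midway between the tips of the shut fingers; the grasp point (between the pads) lies 19 mm behind it; z points along the fingers, y is the line along which they close (so a half turn about z gives the same grasp; the last joint's range is limited). The gripper opens to 85 mm and grips with 20 to 120 N. Pads are 22 mm wide; open, the fingers measure 114 mm over their backs; the gripper's body (76 mm by 85 mm) begins 54 mm behind the grasp point. The pads swing forward as they close: fully open they stand 13 mm farther back than shut.
Start: joints at [62.034, 15.075, -2.767, 72.158, 0, 81.102], TCP at [0.172, 0.496, 0.231] pointing down, gripper open.
Joint ranges: [-151.79, 151.79], [-50.71, 97.33], [-67.44, 78.34], [-121.81, 120.89], [-77.56, 73.72], [-180, 180]. Speed limits (degrees/s): [108.29, 108.29, 147.25, 159.86, 180, 180].

INTERFACE

Orientations are given as a 3x3 rotation matrix whose columns are the frame's x, y, z axes.
In Python, from plant import telemetry, cams, robot gives the robot as it stands.
- The arm moves only by the shell command python3 -m inch 'ROWS'. ROWS is JSON, a list of rows, each a list of 3 entries, a list of its own where there are three numbers: the shift along the tool's x, y, z in mm, then the turn about the tool's z in degrees, then the opening, from 0 (shut) to 1 (fully open). A call has exactly 8 rows; each row is the pose to reach, as a shift and turn from the pose commanded when the call began, along the tool's axes at that moment; what a row does not reach only later rows make up. A row lasts 1/8 s, in which the tool goes at most 62.5 mm and 10.7 degrees, less where a joint would pass 70% of its speed; a pose out of reach is approached as far as the arm can. A call with a gripper value outside its range is refused whole. The fingers move at their own pace and stop on an object; the grip force is fixed at half the most. Time passes only in rows, so rows that repeat a pose let the fingers close, or fill a call up. It gives the time, the measured TCP pose, the force, the opening and the grip force at its end, in the units of the state.
- telemetry.state(): the state, without advancing time (a new reading comes with each control period).
- cams.get_image(name): name is "scene" or "side" or "wrist"; returns a dict with "frame" (384x512x3 uint8, red, green, blue), "mtx" (3x3 intrinsics, pixels), "xyz" and "rotation" of the camera in the world; the wrist camera has in their place "mount" (4x4, takes a point from camera to tool coordinates, whose origin is the TCP and whose axes are the flange's). Camera axes: x right, y down, z forward; pixel columns grow to the right and rows downward; lengths in m; the calibration is good to about 2 mm. A picture is of the moment at which its call begins: read the wrist's pose just before it. There is no depth.
- robot.close_job(): hands the job in; it is judged then, once.
Trained networks look in a picture, given as the dict that the camera call returned (one of the last four; its "shot" number tells which), for a name from the list of things; names that differ only in an ending like _2 or _b are one class to them, and where a whole thing is asked for, a point or a joint stands for the part that bears it (a point fixed in the world has none). Each returns a list of dicts, best first, with "conf" (0 to 1); they miss things now and then, are a little off and sometimes report something else, mostly with a low value. They report only what shows in the picture. A call takes as long as a camera call.
- cams.cut_out(picture, label): "mask" (384x512 bool, what is visible of it).
- cams.landmark_of(picture, label): "location" ([x, y, z] in m, in world coordinates, good to about 4 mm: a listed point, or the origin of a listed thing).
The state is a dict: "time": time; "joint_positions": joint angles; "joint_vel": joint speeds; "joint_efforts": joint torques, N m; "tcp_pos": TCP position; "tcp_rot": TCP orientation; "force": force on the tool from outside, world axes, zero at the start; "ft_torque": the same for the moment, N m; "finger_gap": opening from 0.0 (shut) to 1.0 (fully open); "grip_force": force on a finger pad.
Only numpy, scipy, OpenCV 4.12 (cv2) and the standard library are available. Lean on these libraries where they do the work, as an engineer would, in place of code of your own. Each camera call takes 0.05 s, during which the arm holds its last target. There are 200 camera calls.

## Working session

There is one attempt and no reset: what is moved stays moved. The work goes in short steps, Python scripts to look and compute and a shell command to move; the robot and the scene stay as the last step left them, time stands still between calls to the robot, and variables do not carry over. Pictures are saved under pics/ and viewed, at most 10 in all, crops included, and the job is handed in when it is done.

```bash
ls; mkdir -p pics
cat > h.py <<'E'
import numpy as np,cv2
from plant import telemetry,cams,robot
def save(p,n): cv2.imwrite('pics/'+n,p['frame'][:,:,::-1])
def find(p,names):
    for n in names:
        r=cams.landmark_of(p,n)
        print(n,[(np.round(d['location'],4).tolist(),round(d['conf'],2)) for d in r[:2]])
E
python3 - <<'E'
from h import *
s=telemetry.state();print({k:np.round(v,4).tolist() for k,v in s.items()})
for c in ['scene','side']:
    p=cams.get_image(c);save(p,c+'0.png')
    print(c,p['xyz'],np.round(p['rotation'],3).tolist(),p['mtx'].tolist() if hasattr(p['mtx'],'tolist') else p['mtx'])
    find(p,['control_box','fastener_top','lid_front_edge','screwdriver','driver_tip','tool_block','driver_hole','pot_0','pot_1','timer'])
a=cv2.imread('pics/scene0.png');b=cv2.imread('pics/side0.png')
p=cams.get_image('wrist');print(p['mount'])
cv2.imwrite('pics/both0.png',np.vstack([np.hstack([a,b]),])[:, :] if 0 else cv2.resize(np.hstack([a,b]),(800,300)))
E
```

```text
pics
{'time': 0.0, 'joint_positions': [62.0344, 15.097, -2.8037, 72.1578, 0.0011, 81.1028], 'joint_vel': [-0.012, -0.078, -0.0516, 0.0437, -0.0952, -0.0553], 'joint_efforts': [0.0044, -63.7608, 38.4568, 0.0133, 0.0002, -0.0], 'tcp_pos': [0.1714, 0.496, 0.2308], 'tcp_rot': [[-0.9451, 0.3267, -0.0005], [0.3267, 0.9451, -0.0009], [0.0002, -0.001, -1.0]], 'force': [-0.3426, -0.1391, -0.3788], 'ft_torque': [0.0209, 0.02, -0.0125], 'grip_force': 0.0, 'finger_gap': 1.0034}
scene [ 0.09780048 -0.53198471  0.53260056] [[0.831, -0.287, 0.476], [-0.556, -0.419, 0.718], [-0.006, -0.862, -0.507]] [[464.90061278799277, 0.0, 259.0088959866552], [0.0, 464.90061278799277, 186.1997069557417], [0.0, 0.0, 1.0]]
control_box [([0.4794, 0.1182, 0.0008], 0.55)]
fastener_top [([0.4523, 0.0943, 0.0758], 0.79)]
lid_front_edge [([0.4377, 0.0818, 0.0529], 0.62)]
screwdriver []
driver_tip [([0.4704, 0.2604, 0.0012], 0.63)]
tool_block [([0.5027, -0.0301, -0.0046], 0.57)]
driver_hole [([0.4921, -0.0209, 0.0587], 0.96)]
pot_0 [([0.4661, 0.2577, 0.0033], 0.68), ([0.4059, 0.2343, 0.0003], 0.66)]
pot_1 [([0.4661, 0.257
[... 515 characters left out ...]
.0524], 0.48)]
screwdriver [([0.496, -0.0215, 0.0138], 0.68)]
driver_tip [([0.4943, -0.0167, 0.0137], 0.73)]
tool_block [([0.5056, -0.0345, 0.0008], 0.63), ([0.4916, -0.0222, 0.0106], 0.56)]
driver_hole [([0.4935, -0.019, 0.0566], 0.69)]
pot_0 [([0.4675, 0.2637, 0.0034], 0.94), ([0.4057, 0.2343, -0.0011], 0.64)]
pot_1 [([0.4675, 0.2637, 0.0034], 0.94), ([0.4057, 0.2343, -0.0011], 0.64)]
timer [([0.5955, -0.0347, 0.0007], 0.64)]
[[ 9.09915027e-05 -9.64709446e-01 -2.63316686e-01  6.53569688e-02]
 [ 9.99999995e-01  9.79348715e-05 -1.32433435e-05  6.08412326e-04]
 [ 3.85638644e-05 -2.63316684e-01  9.64709450e-01 -1.41443186e-01]
 [ 0.00000000e+00  0.00000000e+00  0.00000000e+00  1.00000000e+00]]
```

View both.

View pics/both0.png

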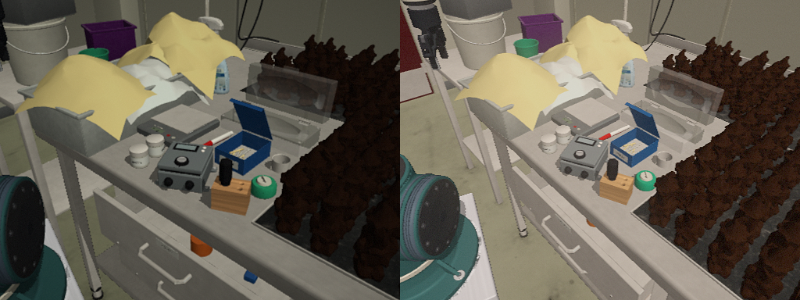

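```bash
python3 -m inch '[[[-30,-25,-50],0,1],[[-75,-65,-70],0,1],[[-120,-105,-70],0,1],[[-165,-145,-70],0,1],[[-210,-185,-70],0,1],[[-255,-225,-70],0,1],[[-300,-265,-70],0,1],[[-340,-300,-70],0,1]]'
python3 -m inch '[[[-40,-35,0],0,1],[[-60,-50,0],0,1],[[-60,-50,0],0,1],[[-60,-50,0],0,1],[[-60,-50,0],0,1],[[-60,-50,0],0,1],[[-60,-50,0],0,1],[[-60,-50,0],0,1]]'
cat >> h.py <<'E'
def wcam(p,s):
    R=np.array(s['tcp_rot']);t=np.array(s['tcp_pos']);M=np.array(p['mount'])
    return R@M[:3,:3],R@M[:3,3]+t
def ray(p,uv,Rc,c):
    d=Rc@np.linalg.inv(p['mtx'])@np.array([uv[0],uv[1],1.]);return c,d
def atz(p,uv,z,Rc,c):
    c,d=ray(p,uv,Rc,c);return c+d*(z-c[2])/d[2]
def proj(p,X,Rc,c):
    q=np.array(p['mtx'])@(Rc.T@(np.array(X)-c));return q[:2]/q[2]
E
python3 - <<'E'
from h import *
s=telemetry.state();print(s['tcp_pos'],s['joint_positions'])
p=cams.get_image('wrist');save(p,'w1.png')
find(p,['control_box','fastener_top','lid_front_edge','screwdriver','tool_block','driver_hole','timer'])
Rc,c=wcam(p,s)
print(c,proj(p,[.4545,.094,.0645],Rc,c),proj(p,[.493,-.02,.058],Rc,c))
E
```

```text
time: 2.15
tcp_pos: [0.3955, 0.0995, 0.3015]
tcp_rot: [[-0.945, 0.327, 0.001], [0.327, 0.945, 0.0], [-0.001, 0.0, -1.0]]
force: [0.9, 0.6, -0.1]
finger_gap: 1.0
grip_force: 0.0
time: 3.15
tcp_pos: [0.4352, 0.0349, 0.3013]
tcp_rot: [[-0.945, 0.326, 0.0], [0.326, 0.945, 0.0], [-0.0, 0.0, -1.0]]
force: [-0.7, 0.4, -0.7]
finger_gap: 0.996
grip_force: 0.0
[0.4351609  0.03487923 0.30130583] [-6.13779552e+00  5.52173131e+00 -4.17527662e+00  8.02995312e+01
  1.34064333e-03  1.29142520e+01]
control_box [([0.4803, 0.1222, 0.0027], 0.57), ([0.5235, 0.1625, 0.0508], 0.29)]
fastener_top [([0.4543, 0.0925, 0.0715], 0.93)]
lid_front_edge [([0.4374, 0.0783, 0.052], 0.92)]
screwdriver [([0.491, -0.0246, 0.0092], 0.87)]
tool_block [([0.5042, -0.0352, 0.0008], 0.89)]
driver_hole [([0.4939, -0.0264, 0.0569], 0.68), ([0.4788, 0.1192, 0.0042], 0.47)]
timer [([0.5933, -0.0379, -0.0016], 0.84)]
[0.37357375 0.05678585 0.44274544] [305.26589694 161.84355298] [233.74874216 213.54298866]
```

View pics/w1.png

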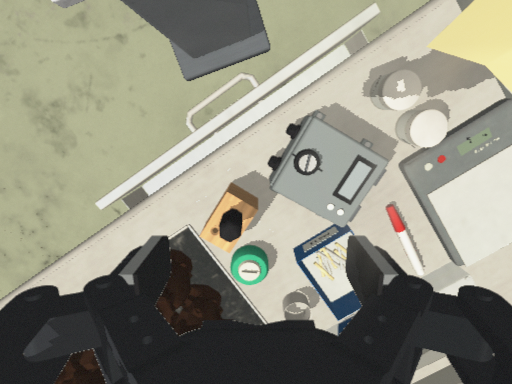

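```bash
python3 -m inch '[[[-5,0,40],0,1],[[-10,0,90],0,1],[[-15,0,120],0,1],[[-15,0,120],0,1],[[-15,0,120],0,1],[[-15,0,120],0,1],[[-15,0,120],0,1],[[-15,0,120],0,1]]'
python3 - <<'E'
from h import *
s=telemetry.state();print(s['tcp_pos'])
p=cams.get_image('wrist');save(p,'w2.png')
import pickle;pickle.dump((p,s),open('w2.pkl','wb'))
find(p,['control_box','fastener_top','lid_front_edge','screwdriver','tool_block','driver_hole'])
Rc,c=wcam(p,s)
a=proj(p,[.4545,.093,.0645],Rc,c);b=proj(p,[.493,-.022,.117],Rc,c);print(a,b,p['mtx'][0])
f=p['frame'][:,:,::-1]
def crop(q,r=45):
    x,y=np.round(q).astype(int);print(x-r,y-r);return cv2.resize(f[y-r:y+r,x-r:x+r],(400,400),interpolation=cv2.INTER_CUBIC)
cv2.imwrite('pics/c2.png',np.hstack([crop(a),crop(b)]))
E
```

```text
time: 4.55
tcp_pos: [0.4495, 0.0298, 0.1817]
tcp_rot: [[-0.945, 0.327, 0.001], [0.327, 0.945, -0.0], [-0.001, 0.0, -1.0]]
force: [-1.0, -0.3, 0.1]
finger_gap: 0.996
grip_force: 0.0
[0.44953938 0.02980808 0.18167335]
control_box [([0.4785, 0.1197, 0.0034], 0.82), ([0.4355, 0.0785, 0.0523], 0.72)]
fastener_top [([0.4536, 0.0936, 0.0727], 0.86)]
lid_front_edge [([0.4372, 0.081, 0.0509], 0.82)]
screwdriver [([0.4925, -0.0245, 0.0122], 0.73)]
tool_block [([0.506, -0.0343, 0.0019], 0.59)]
driver_hole [([0.4929, -0.0254, 0.0583], 0.98)]
[325.82594593 167.76401116] [213.07166181 272.71229839] [293.38641628   0.         257.94540658]
281 123
168 228
```

View pics/c2.png

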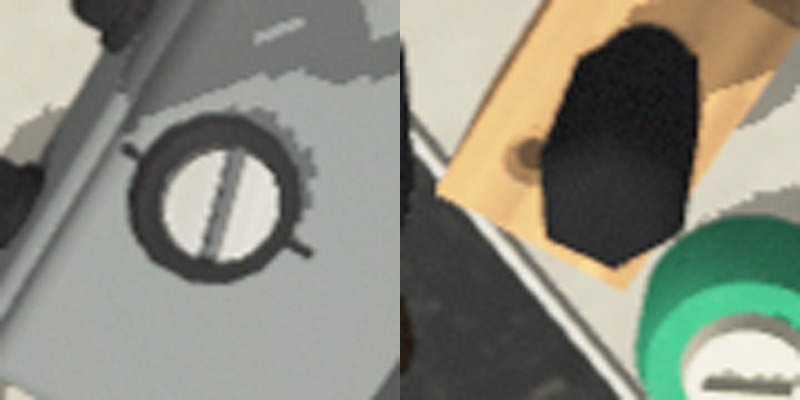

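```bash
python3 -m inch '[[[0,30,10],0,1],[[0,60,20],0,1],[[0,60,20],0,1],[[0,60,20],0,1],[[0,60,20],0,1],[[0,60,20],0,1],[[0,60,20],0,1],[[0,60,20],0,1]]' | head -2
cat > fit.py <<'E'
from h import *
import pickle
from scipy.optimize import differential_evolution,least_squares
s=telemetry.state();p=cams.get_image('wrist');save(p,'w3.png');pickle.dump((p,s),open('w3.pkl','wb'))
find(p,['fastener_top','lid_front_edge','driver_hole','control_box'])
V=[pickle.load(open('w2.pkl','rb')),(p,s)]
# handle fit in w2
P,S=V[0];Rc,c=wcam(P,S)
m=cams.cut_out(P,'screwdriver')
g=P['frame'].max(2)
roi=np.zeros(g.shape,bool);roi[225:305,190:250]=1
dark=(g<50)&roi
n,l,st,_=cv2.connectedComponentsWithStats(dark.astype(np.uint8));k=1+st[1:,4].argmax();dark=l==k
print('dark px',st[k])
if m: print('mask',m[0]['conf'],m[0]['mask'].sum())
U=4
def sil(x,y,a,z0=.013):
    im=np.zeros((384*U//2,512*U//2),np.uint8)
    pts=[]
    t=np.radians(a)+np.arange(6)*np.pi/3   # vertices: flats face y => vertex on x
    for z in(.057,.099):
        for q in t: pts.append((x+.01501*np.cos(q),y+.01501*np.sin(q),z0+z))
    for z,r in((.045,.0105),(.106,.0095)):
        for q in np.arange(24)*np.pi/12: pts.append((x+r*np.cos(q),y+r*np.sin(q),z0+z))
    q=np.array([proj(P,X,Rc,c) for X in pts])
    im=np.zeros((320,240),np.uint8)  # roi x4
    h=cv2.convexHull(((q-[190,225])*4+1.5).round().astype(np.int32))
    cv2.fillConvexPoly(im,h,255);return cv2.resize(im,(60,80),interpolation=cv2.INTER_AREA)/255.
D=dark[225:305,190:250].astype(float)
cost=lambda v:np.abs(sil(v[0],v[1],v[2])-D).sum()
r=differential_evolution(cost,[(.485,.503),(-.033,-.012),(-30,30)],seed=1,maxiter=60,popsize=12)
print('handle',r.x,r.fun,D.sum())
for a in range(-30,30,6):print(a,round(differential_evolution(lambda v:cost([v[0],v[1],a]),[(.485,.503),(-.033,-.012)],seed=1,maxiter=12,popsize=8).fun,1),end='; ')
print()
# fastener: head bright blob
R=[]
for (P,S) in V:
    Rc,c=wcam(P,S);u=proj(P,[.454,.0935,.070],Rc,c);print('pred',u)
    x,y=u.round().astype(int);r0=18
    f=P['frame'][y-r0:y+r0,x-r0:x+r0].astype(int)
    b=(f.min(2)>125).astype(np.uint8)
    b=cv2.morphologyEx(b,cv2.MORPH_CLOSE,np.ones((5,5),np.uint8))
    n,l,st,ce=cv2.connectedComponentsWithStats(b);k=l[r0,r0] or 1+st[1:,4].argmax()
    hull=cv2.convexHull(np.argwhere(l==k)[:,::-1].astype(np.int32));M=cv2.moments(hull)
    uv=np.array([M['m10']/M['m00']+x-r0,M['m01']/M['m00']+y-r0]);print('head',uv,st[k]);R.append((P,uv,Rc,c))
X=least_squares(lambda X:np.concatenate([proj(P,X,Rc,c)-uv for P,uv,Rc,c in R]),[.454,.0935,.07]);print('fastener',X.x,X.fun)
for P,uv,Rc,c in R:
    x,y=uv.round().astype(int);cv2.imwrite('pics/f%d.png'%x,cv2.resize(P['frame'][y-25:y+25,x-25:x+25,::-1],(400,400),interpolation=cv2.INTER_CUBIC));print(x-25,y-25)
E
python3 fit.py; ls pics
```

```text
time: 5.9
tcp_pos: [0.469, 0.0864, 0.1613]
fastener_top [([0.4498, 0.0943, 0.0684], 0.82)]
lid_front_edge [([0.4368, 0.0774, 0.0507], 0.61)]
driver_hole []
control_box [([0.4796, 0.1236, 0.0018], 0.8)]
dark px [ 200  234   35   54 1265]
mask 0.62 1501
handle [ 4.95621920e-01 -2.20078334e-02 -2.64479037e+01] 290.56078431372543 1265.0
-30 295.8; -24 296.2; -18 316.3; -12 325.6; -6 344.5; 0 351.7; 6 352.3; 12 342.2; 18 329.1; 24 313.8; 
pred [327.62499157 168.2328709 ]
head [332.3729133 170.9372644] [  8   7  28  29 602]
pred [259.42554321 173.1843457 ]
head [262.95163301 175.33457991] [  7   6  29  30 637]
fastener [0.45572609 0.09585183 0.07572942] [-0.03254412 -0.44395113  0.03008178  0.40942607]
307 146
238 150
both0.png
c2.png
f263.png
f332.png
scene0.png
side0.png
w1.png
w2.png
w3.png
```

```bash
cat > fit2.py <<'E'
exec(open('fit.py').read().split('# fastener')[0].replace("s=telemetry.state();p=cams.get_image('wrist');save(p,'w3.png');pickle.dump((p,s),open('w3.pkl','wb'))","p,s=pickle.load(open('w3.pkl','rb'))").replace("find(p","#").replace("m=cams.cut_out(P,'screwdriver')","m=None").split("cost=")[0])
D=(g[225:305,190:250]<75).astype(np.uint8)
n,l,st,_=cv2.connectedComponentsWithStats(D);k=l[40,27];D=(l==k).astype(float);print(D.sum(),st[k])
D[:,:]=D
out=cv2.resize(P['frame'][225:305,190:250,::-1],(360,480),interpolation=cv2.INTER_CUBIC)
out=cv2.convertScaleAbs(out,alpha=2.5)
for z in(.0,.006,.013,.02):
    cost=lambda v:np.abs(sil(v[0],v[1],v[2],z)-D).sum()
    r=differential_evolution(cost,[(.480,.505),(-.035,-.01),(-30,30)],seed=1,maxiter=60,popsize=12)
    print('handle',z,r.x,r.fun)
sl=sil(.4955,-.022,-26)
sl=cv2.resize(sl,(360,480));o2=out.copy();o2[...,2]=np.maximum(o2[...,2],(sl*120).astype(np.uint8))
f=cv2.resize(cv2.imread('pics/f263.png'),(400,480))[:,:80*5]
cv2.imwrite('pics/ov.png',np.hstack([out,o2]))
E
python3 fit2.py
```

```text
dark px [ 200  234   35   54 1265]
1472.0 [   9    9   36   54 1472]
handle 0.0 [  0.50149576  -0.02612274 -16.93164372] 61.713725490196076
handle 0.006 [  0.49856354  -0.02410232 -18.23205694] 45.25490196078431
handle 0.013 [ 4.95458376e-01 -2.18455010e-02 -2.57259502e+01] 96.48235294117647
handle 0.02 [ 4.91851873e-01 -1.93630027e-02 -2.84791269e+01] 170.65490196078431
```

View pics/ov.png

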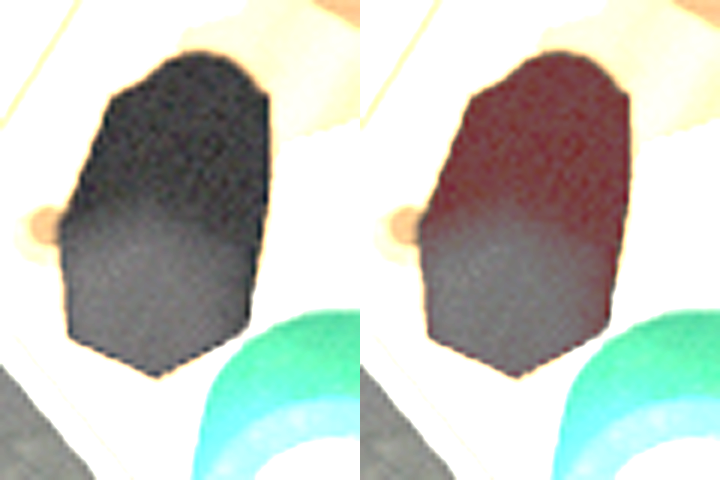

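```bash
python3 -m inch '[[[-30,-47,0],0,1],[[-61,-94,0],0,1],[[-61,-94,0],0,1],[[-61,-94,30],0,1],[[-61,-94,60],0,1],[[-61,-94,87],0,1],[[-61,-94,87],0,1],[[-61,-94,87],0,1]]'
python3 - <<'E'
from h import *
s=telemetry.state()
p=cams.get_image('scene');save(p,'s4.png');q=cams.get_image('wrist')
f=p['frame'];u=proj(p,[.496,-.023,.09],np.array(p['rotation']),np.array(p['xyz'])).round().astype(int);print(u)
a=cv2.resize(f[u[1]-50:u[1]+50,u[0]-50:u[0]+50,::-1],(400,400),interpolation=cv2.INTER_CUBIC)
cv2.imwrite('pics/g4.png',np.hstack([a,cv2.resize(q['frame'][130:,56:456,::-1],(400,254))[:,:] if 0 else cv2.resize(q['frame'][:,64:448,::-1],(400,400))]))
E
```

```text
time: 7.2
tcp_pos: [0.4963, -0.022, 0.0752]
tcp_rot: [[-0.945, 0.326, 0.001], [0.326, 0.945, -0.0], [-0.001, 0.0, -1.0]]
force: [0.1, 0.4, 0.7]
finger_gap: 1.002
grip_force: 0.0
[289 218]
```

View pics/g4.png

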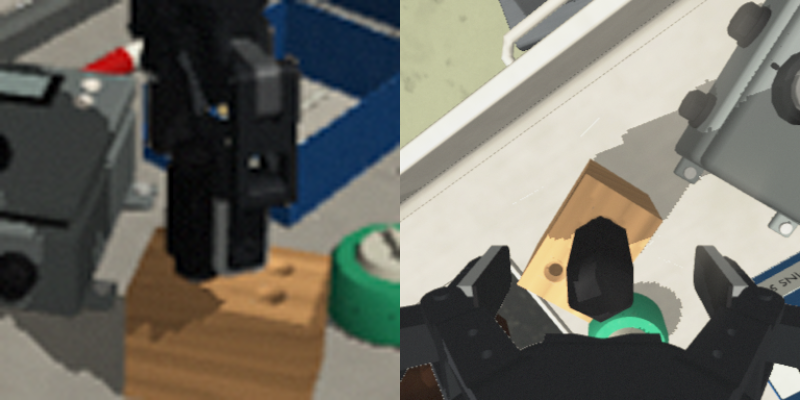

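```bash
python3 -m inch '[[[0,0,0],0,0],[[0,0,0],0,0],[[0,0,0],0,0],[[0,0,0],0,0],[[0,0,0],0,0],[[0,0,0],0,0],[[0,0,0],0,0],[[0,0,0],0,0]]'
python3 - <<'E'
from h import *
s=telemetry.state();print({k:np.round(v,4).tolist() for k,v in s.items()})
E
```

```text
time: 8.3
tcp_pos: [0.4961, -0.0222, 0.0745]
tcp_rot: [[-0.945, 0.327, 0.0], [0.327, 0.945, 0.0], [-0.0, 0.0, -1.0]]
force: [-0.5, 0.9, 5.6]
finger_gap: 0.302
grip_force: 58.7
{'time': 8.3, 'joint_positions': [-11.9782, 18.3292, -24.1593, 47.4946, 0.0093, 7.0865], 'joint_vel': [-0.0082, -0.0064, 0.096, 0.0352, -0.0164, -0.0018], 'joint_efforts': [-0.6162, -60.0806, 31.0801, -0.4355, -0.3562, -0.0096], 'tcp_pos': [0.4961, -0.0222, 0.0745], 'tcp_rot': [[-0.9452, 0.3266, 0.0003], [0.3266, 0.9452, 0.0001], [-0.0003, 0.0002, -1.0]], 'force': [-0.5207, 0.9352, 5.5879], 'ft_torque': [0.3277, 0.1828, -0.0233], 'grip_force': 58.6754, 'finger_gap': 0.3016}
```

```bash
python3 -m inch '[[[0,0,-12],0,0],[[0,0,-30],0,0],[[0,0,-55],0,0],[[0,0,-85],0,0],[[0,0,-100],0,0],[[0,0,-100],0,0],[[0,0,-100],0,0],[[0,0,-100],0,0]]'
cat > blade.py <<'E'
from h import *
import sys,pickle
s=telemetry.state();R=np.array(s['tcp_rot']);t=np.array(s['tcp_pos'])
tip=t+R@[0,0,.0605]
print('tip guess',tip)
ims=[]
for c in['scene','side','wrist']:
    p=cams.get_image(c)
    if c=='wrist': Rc,cc=wcam(p,s)
    else: Rc,cc=np.array(p['rotation']),np.array(p['xyz'])
    pickle.dump((p,s,Rc,cc),open('b_%s.pkl'%c,'wb'))
    u=proj(p,tip-R@[0,0,.015],Rc,cc).round().astype(int);print(c,u,proj(p,tip,Rc,cc))
    r=30 if c!='wrist' else 50
    y0=min(max(u[1]-r,0),384-2*r);x0=min(max(u[0]-r,0),512-2*r);print(x0,y0)
    im=cv2.resize(p['frame'][y0:y0+2*r,x0:x0+2*r,::-1],(266,266),interpolation=cv2.INTER_CUBIC);ims.append(cv2.convertScaleAbs(im,alpha=1.3))
    # expected projected half-vectors for the three blade orientations
    for k in(0,60,120):
        d=R@[np.cos(np.radians(k)),np.sin(np.radians(k)),0]*.0065
        print('  tool-angle',k,np.round(proj(p,tip+d,Rc,cc)-proj(p,tip-d,Rc,cc),1))
    find(p,['driver_tip'])
cv2.imwrite('pics/'+sys.argv[1],np.hstack(ims))
E
python3 blade.py bl5.png
```

```text
time: 9.3
tcp_pos: [0.4956, -0.0222, 0.1736]
tcp_rot: [[-0.945, 0.327, -0.001], [0.327, 0.945, 0.0], [0.001, -0.0, -1.0]]
force: [0.1, 0.7, -1.6]
finger_gap: 0.29
grip_force: 59.0
tip guess [ 0.4955024  -0.02214964  0.11311085]
scene [289 199] [289.18484946 206.7792366 ]
259 169
  tool-angle 0 [-7.5  1.1]
  tool-angle 60 [-5.8 -3. ]
  tool-angle 120 [ 1.7 -4.1]
driver_tip [([0.4906, -0.0244, 0.1147], 0.77)]
side [274 202] [273.26919955 207.40539834]
244 172
  tool-angle 0 [-6.4  0.6]
  tool-angle 60 [-4.3 -3.4]
  tool-angle 120 [ 2.2 -4. ]
driver_tip [([0.4897, -0.0203, 0.1121], 0.45)]
wrist [257 211] [257.10595219 204.35000038]
207 161
  tool-angle 0 [ -0.  -17.1]
  tool-angle 60 [15.6 -8.6]
  tool-angle 120 [15.6  8.6]
driver_tip [([0.4919, -0.021, 0.1099], 0.59), ([0.4944, -0.0262, 0.0574], 0.4)]
```

View pics/bl5.png

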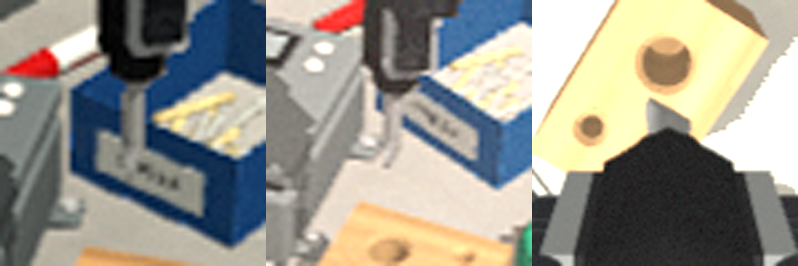

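```bash
cat > slot.py <<'E'
from h import *
import pickle
for n in('w2','w3'):
    P,S=pickle.load(open(n+'.pkl','rb'));Rc,c=wcam(P,S)
    ctr=np.array([.4557,.0958]);N=121;s=.0003;z=.0735
    # rectify to a top view in plane z: u-> +x, v -> +y
    g=(np.arange(N)-60)*s
    XX,YY=np.meshgrid(ctr[0]+g,ctr[1]+g)
    q=np.array([proj(P,[x,y,z],Rc,c) for x,y in zip(XX.ravel(),YY.ravel())]).reshape(N,N,2).astype(np.float32)
    im=cv2.remap(P['frame'],q[...,0],q[...,1],cv2.INTER_CUBIC)
    gr=cv2.cvtColor(im,cv2.COLOR_RGB2GRAY)
    cv2.imwrite('pics/r_%s.png'%n,cv2.resize(im[::-1,:,::-1],(390,390)))
    b=cv2.morphologyEx((gr>125).astype(np.uint8),cv2.MORPH_CLOSE,np.ones((21,21),np.uint8))
    (ex,ey),ax,an=cv2.fitEllipse(max(cv2.findContours(b,0,2)[0],key=len))
    print(n,'head centre',ctr+(np.array([ex,ey])-60)*s,'axes mm',np.array(ax)*s*1e3)
    yy,xx=np.mgrid[:N,:N];disk=np.hypot(xx-ex,yy-ey)<.0085/s
    hi=np.median(gr[disk]);w=np.where(disk,np.clip(hi-15-gr.astype(float),0,60),0)
    mx,my=(w*xx).sum()/w.sum(),(w*yy).sum()/w.sum()
    C=np.cov(np.vstack([xx.ravel(),yy.ravel()]),aweights=w.ravel());ev,V=np.linalg.eigh(C);v=V[:,1]
    print(' slot centre',ctr+(np.array([mx,my])-60)*s,'yaw',np.degrees(np.arctan2(v[1],v[0]))%180,'std mm',np.sqrt(ev)*s*1e3)
a=[cv2.imread('pics/r_%s.png'%n) for n in('w2','w3')];cv2.imwrite('pics/r.png',np.hstack(a))
P,S,Rc,c=pickle.load(open('b_wrist.pkl','rb'))
R=np.array(S['tcp_rot']);t=np.array(S['tcp_pos'])
for z in(.107,.110,.113,.116):
    x=atz(P,(258.9,202.4),z,Rc,c);print('tip in tool frame mm',z,np.round(R.T@(x-t)*1e3,1))
E
python3 slot.py
```

```text
w2 head centre [0.52338124 0.09750037] axes mm [ 69.94254913 168.8729187 ]
  return _methods._mean(a, axis=axis, dtype=dtype,
  ret = ret.dtype.type(ret / rcount)
slot.py:18: RuntimeWarning: invalid value encountered in scalar divide
  mx,my=(w*xx).sum()/w.sum(),(w*yy).sum()/w.sum()
Traceback (most recent call last):
  File "slot.py", line 19, in <module>
    C=np.cov(np.vstack([xx.ravel(),yy.ravel()]),aweights=w.ravel());ev,V=np.linalg.eigh(C);v=V[:,1]
ZeroDivisionError: Weights sum to zero, can't be normalized
```

```bash
python3 - <<'E'
t=open('slot.py').read()
t=t.replace("    b=cv2.morph","    yy,xx=np.mgrid[:N,:N];gr2=np.where(np.hypot(xx-60,yy-60)<.0145/s,gr,0)\n    b=cv2.morph").replace("((gr>125)","((gr2>125)")
open('slot.py','w').write(t)
E
python3 slot.py
```

```text
w2 head centre [0.45606157 0.09607854] axes mm [21.65237732 27.46539001]
 slot centre [0.45519357 0.09466156] yaw 148.87383131240023 std mm [1.15113197 4.73500516]
w3 head centre [0.45572755 0.09577636] axes mm [21.29780045 25.88602982]
 slot centre [0.45522268 0.09486297] yaw 148.97104966159867 std mm [1.17147112 4.82605883]
tip in tool frame mm 0.107 [-0.5  1.3 66.6]
tip in tool frame mm 0.11 [ 0.5  1.3 63.6]
tip in tool frame mm 0.113 [ 1.4  1.3 60.6]
tip in tool frame mm 0.116 [ 2.4  1.3 57.6]
```

View pics/r.png

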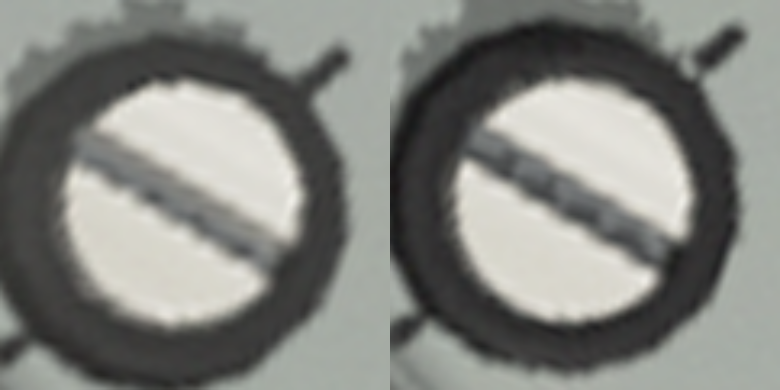

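```bash
python3 -m inch '[[[15,20,0],-10,0],[[40,50,0],-20,0],[[65,80,0],-30,0],[[76,96,0],-40,0],[[76,96,0],-50,0],[[76,96,0],-60,0],[[76,96,0],-70,0],[[76,96,0],-80,0]]'
python3 -m inch '[[[0,0,0],-10,0],[[0,0,10],-20,0],[[0,0,20],-28,0],[[0,0,25],-28,0],[[0,0,25],-28,0],[[0,0,25],-28,0],[[0,0,25],-28,0],[[0,0,25],-28,0]]'
cat > hov.py <<'E'
from h import *
import pickle,sys
s=telemetry.state();p=cams.get_image('wrist');Rc,c=wcam(p,s);pickle.dump((p,s,Rc,c),open('hov.pkl','wb'))
R=np.array(s['tcp_rot']);t=np.array(s['tcp_pos']);print(t,s['joint_positions'],s['force'])
print('yaw',np.degrees(np.arctan2(R[1,0],R[0,0])))
tip=t+R@[0,0,.0605];u=proj(p,tip,Rc,c);f=proj(p,[.455,.094,.0735],Rc,c);print('tip',u,'fast',f)
x0=int(f[0])-35;y0=int(f[1])-30;print(x0,y0)
cv2.imwrite('pics/'+sys.argv[1],cv2.resize(p['frame'][y0:y0+60,x0:x0+80,::-1],(800,600),interpolation=cv2.INTER_CUBIC))
E
python3 hov.py h6.png
```

```text
time: 10.6
tcp_pos: [0.4555, 0.0934, 0.1742]
tcp_rot: [[-0.481, -0.877, -0.0], [-0.877, 0.481, 0.0], [-0.0, 0.0, -1.0]]
force: [0.9, 0.1, -0.6]
finger_gap: 0.298
grip_force: 59.1
time: 11.6
tcp_pos: [0.4556, 0.0933, 0.1494]
tcp_rot: [[-0.019, -1.0, 0.0], [-1.0, 0.019, 0.0], [-0.0, -0.0, -1.0]]
force: [0.4, 0.4, -1.4]
finger_gap: 0.296
grip_force: 59.1
[0.45556762 0.09331985 0.14942673] [ 1.51965171e+00  1.17287425e+01 -2.05774726e+01  5.76792630e+01
  1.09637407e-03 -8.73870498e+01] [ 0.43334434  0.35201705 -1.37212966]
yaw -91.09329809377176
tip [259.78776204 205.69184761] fast [260.43989712 200.28776245]
225 170
```

View pics/h6.png

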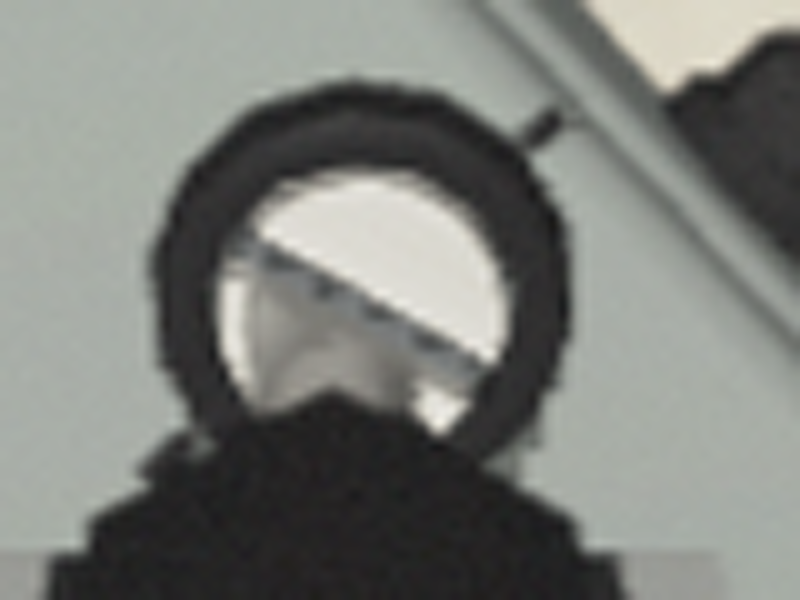

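Run:
```python
from h import *
import pickle
for n in('w2','w3','b_wrist','hov'):
    d=pickle.load(open(n+'.pkl','rb'));print(n,np.round(np.array(d[0]['mount'])[:3,3]*1e3,2),np.round(d[0]['mtx'][:2,2],1),np.round(d[0]['mount'][2],4), d[0].keys())
p,s,Rc,c=pickle.load(open('hov.pkl','rb'))
M=np.array(p['mount']);t=np.array(s['tcp_pos']);
def tool(uv,z):
    d=M[:3,:3]@np.linalg.inv(p['mtx'])@[uv[0],uv[1],1];o=M[:3,3];return (o+d*(z-o[2])/d[2])*1e3
for zt in(.0595,.0605,.0625):print('tip',tool((258.2,202.6),zt))
for zf in(.0715,.0735,.0755):
  for uv in((261.5,201.8),(261.5,202.8)):print('fast',zf,tool(uv,t[2]-zf))
a=tool((225+25.5,170+24.0),t[2]-.0735);b=tool((225+49,170+36.2),t[2]-.0735);d=b-a
print('slot tool angle',np.degrees(np.arctan2(d[1],d[0])))
a=tool((225+25.5,170+26.8),.0605);b=tool((225+42,170+35.5),.0605);d=b-a
print('blade tool angle',np.degrees(np.arctan2(d[1],d[0])))
```

```text
w2 [  65.36    0.61 -141.44] [257.9 190.7] [ 0.     -0.2633  0.9647 -0.1414] dict_keys(['frame', 'mtx', 'mount', 'shot'])
w3 [  65.36    0.61 -141.44] [257.9 190.7] [ 0.     -0.2633  0.9647 -0.1414] dict_keys(['frame', 'mtx', 'mount', 'shot'])
b_wrist [  65.36    0.61 -141.44] [257.9 190.7] [ 0.     -0.2633  0.9647 -0.1414] dict_keys(['frame', 'mtx', 'mount', 'shot'])
hov [  66.36   -1.34 -141.44] [257.9 190.7] [ 0.     -0.2632  0.9647 -0.1414] dict_keys(['frame', 'mtx', 'mount', 'shot'])
tip [ 2.66183845 -1.15053868 59.5       ]
tip [ 2.34485588 -1.14962012 60.5       ]
tip [ 1.71089073 -1.14778301 62.5       ]
fast 0.0715 [-2.52216432  1.45055764 77.926728  ]
fast 0.0715 [-3.34319035  1.45325089 77.926728  ]
fast 0.0735 [-1.89418859  1.42516055 75.926728  ]
fast 0.0735 [-2.7077293   1.42782924 75.926728  ]
fast 0.0755 [-1.26621287  1.39976346 73.926728  ]
fast 0.0755 [-2.07226825  1.4024076  73.926728  ]
slot tool angle 118.44094349294025
blade tool angle 118.88005865729622
```

```bash
python3 -m inch '[[[-4.7,2.5,0],0,0],[[-4.7,2.5,5],0,0],[[-4.7,2.5,10],0,0],[[-4.7,2.5,11],0,0],[[-4.7,2.5,11],0,0],[[-4.7,2.5,11],0,0],[[-4.7,2.5,11],0,0],[[-4.7,2.5,11],0,0]]'
python3 hov.py h7.png
```

```text
time: 12.65
tcp_pos: [0.4531, 0.0981, 0.1383]
tcp_rot: [[-0.019, -1.0, 0.0], [-1.0, 0.019, 0.0], [-0.0, -0.0, -1.0]]
force: [0.3, 0.4, -0.4]
finger_gap: 0.297
grip_force: 59.1
[0.45309778 0.09806164 0.13832992] [ 2.12420925e+00  1.20834631e+01 -2.19823958e+01  5.59293696e+01
 -5.01135646e-05 -8.68082012e+01] [ 0.26395774  0.39264716 -0.37910314]
yaw -91.06758950759072
tip [259.78814123 205.69249299] fast [257.07595859 198.63284924]
222 168
```

View pics/h7.png

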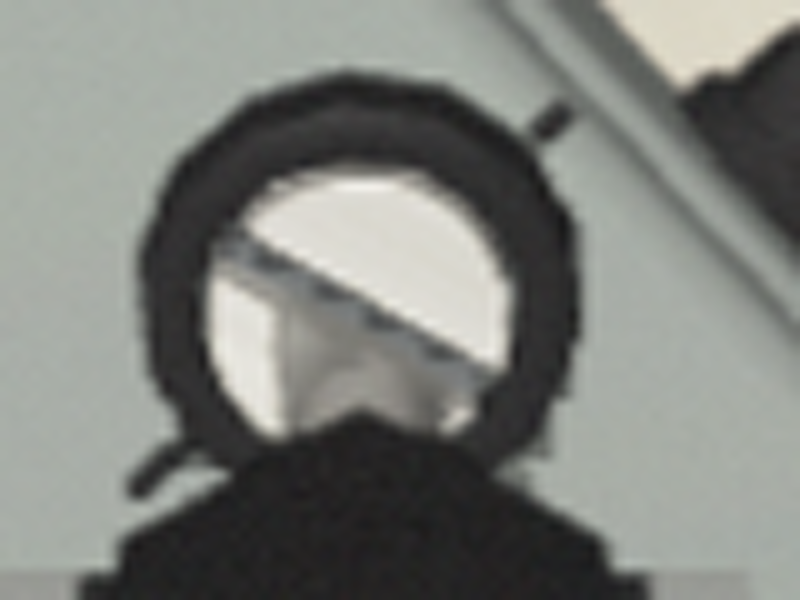

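```bash
python3 -m inch '[[[-0.4,-0.2,1],0,0],[[-0.4,-0.2,2],0,0],[[-0.4,-0.2,3],0,0],[[-0.4,-0.2,4],0,0],[[-0.4,-0.2,4],0,0],[[-0.4,-0.2,4],0,0],[[-0.4,-0.2,4],0,0],[[-0.4,-0.2,4],0,0]]'
cat > st.py <<'E'
from h import *
a=[telemetry.state() for _ in range(1)][0]
print(np.round(a['tcp_pos'],4),'F',np.round(a['force'],2),'T',np.round(a['ft_torque'],3),'q',np.round(a['joint_positions'],1))
E
python3 st.py
```

```text
time: 13.7
tcp_pos: [0.4532, 0.0984, 0.1342]
tcp_rot: [[-0.019, -1.0, -0.0], [-1.0, 0.019, -0.0], [0.0, 0.0, -1.0]]
force: [-1.7, -3.1, -1.5]
finger_gap: 0.294
grip_force: 59.1
[0.4532 0.0984 0.1342] F [-1.75 -3.14 -1.54] T [-0.707  0.382  0.037] q [  2.2  12.3 -22.4  55.3  -0.  -86.8]
```

```bash
python3 -m inch '[[[0.4,0.2,0],0,0],[[0.4,0.2,0],0,0],[[0.4,0.2,0.5],0,0],[[0.4,0.2,1],0,0],[[0.4,0.2,1],0,0],[[0.4,0.2,1],0,0],[[0.4,0.2,1],0,0],[[0.4,0.2,1],0,0]]' | sed -n 1,2p
python3 st.py
```

```text
time: 14.7
tcp_pos: [0.4532, 0.0981, 0.1333]
[0.4532 0.0981 0.1333] F [-0.73 -1.33 -0.28] T [-0.502  0.17   0.006] q [  2.1  12.3 -22.5  55.1   0.  -86.8]
```

```bash
python3 -m inch '[[[0.3,0.2,0],0,0],[[0.3,0.2,0],0,0],[[0.3,0.2,0.5],0,0],[[0.3,0.2,1],0,0],[[0.3,0.2,1.5],0,0],[[0.3,0.2,1.5],0,0],[[0.3,0.2,1.5],0,0],[[0.3,0.2,1.5],0,0]]' | sed -n 1,2p
python3 st.py
```

```text
time: 15.7
tcp_pos: [0.4528, 0.0978, 0.1317]
[0.4528 0.0978 0.1317] F [-1.14  0.1  -1.8 ] T [-0.166  0.096 -0.014] q [  2.1  12.4 -22.7  54.9  -0.  -86.8]
```

```bash
python3 -m inch '[[[0,0,0.3],0,0],[[0,0,0.6],0,0],[[0,0,0.9],0,0],[[0,0,1.2],0,0],[[0,0,1.5],0,0],[[0,0,1.5],0,0],[[0,0,1.5],0,0],[[0,0,1.5],0,0]]' | sed -n 1,2p
python3 st.py
```

```text
time: 16.7
tcp_pos: [0.4529, 0.0978, 0.1303]
[0.4529 0.0978 0.1303] F [-1.59 -0.89  2.5 ] T [-0.484  0.295 -0.029] q [  2.1  12.4 -22.9  54.7  -0.  -86.8]
```

```bash
python3 -m inch '[[[0.2,0.2,0.2],0,0],[[0.2,0.2,0.4],0,0],[[0.2,0.2,0.6],0,0],[[0.2,0.2,0.7],0,0],[[0.2,0.2,0.7],0,0],[[0.2,0.2,0.7],0,0],[[0.2,0.2,0.7],0,0],[[0.2,0.2,0.7],0,0]]' | sed -n 1,2p
python3 st.py
```

```text
time: 17.7
tcp_pos: [0.4528, 0.0976, 0.1296]
[0.4528 0.0976 0.1296] F [-0.11  0.16  3.01] T [-0.13  -0.108  0.008] q [  2.1  12.4 -23.   54.6   0.  -86.9]
```

```bash
python3 -m inch '[[[0,-0.15,0],3,0],[[0,-0.27,0],6,0],[[0,-0.4,0.1],9,0],[[0,-0.5,0.1],12,0],[[0,-0.63,0.2],15,0],[[0,-0.75,0.2],18,0],[[0,-0.8,0.2],20,0],[[0,-0.8,0.2],20,0]]' | sed -n 1,3p
python3 st.py
```

```text
time: 18.7
tcp_pos: [0.4534, 0.0975, 0.1294]
tcp_rot: [[-0.359, -0.933, -0.0], [-0.933, 0.359, -0.0], [0.0, 0.0, -1.0]]
[0.4534 0.0975 0.1294] F [0.02 0.44 3.71] T [-0.077  0.052  0.028] q [  2.1  12.5 -22.9  54.6  -0.  -66.9]
```

```bash
python3 -m inch '[[[0,-0.2,0],5,0],[[0,-0.42,0.1],10,0],[[0,-0.63,0.1],15,0],[[0,-0.84,0.2],20,0],[[0.1,-1.05,0.2],25,0],[[0.15,-1.25,0.3],30,0],[[0.15,-1.25,0.4],30,0],[[0.15,-1.25,0.4],30,0]]' | sed -n 1,3p
python3 st.py
```

```text
time: 19.7
tcp_pos: [0.4546, 0.0971, 0.129]
tcp_rot: [[-0.776, -0.63, 0.0], [-0.63, 0.776, 0.0], [-0.0, 0.0, -1.0]]
[0.4546 0.0971 0.129 ] F [ 1.37 -0.06  3.7 ] T [ 0.246 -0.069  0.069] q [  2.   12.6 -22.8  54.5   0.  -37.1]
```

```bash
python3 -m inch '[[[0,-0.2,0],5,0],[[0,-0.42,0.1],10,0],[[0,-0.63,0.1],15,0],[[0,-0.84,0.2],20,0],[[0.1,-1.05,0.2],25,0],[[0.15,-1.25,0.3],30,0],[[0.15,-1.25,0.4],30,0],[[0.15,-1.25,0.4],30,0]]' | sed -n 1,3p
python3 st.py
```

```text
time: 20.7
tcp_pos: [0.4554, 0.096, 0.1286]
tcp_rot: [[-0.987, -0.158, 0.0], [-0.158, 0.987, 0.0], [-0.0, 0.0, -1.0]]
[0.4554 0.096  0.1286] F [0.9  1.31 3.63] T [ 0.529 -0.267  0.042] q [  1.8  12.7 -22.8  54.5   0.   -7.2]
```

```bash
python3 -m inch '[[[0,-0.2,0],4,0],[[0,-0.35,0.1],8,0],[[0,-0.5,0.1],12,0],[[0,-0.67,0.2],16,0],[[0,-0.84,0.2],20,0],[[0,-0.84,0.2],20,0],[[0,-0.84,0.2],20,0],[[0,-0.84,0.2],20,0]]' | sed -n 1,3p
python3 st.py
```

```text
time: 21.7
tcp_pos: [0.4555, 0.0951, 0.1284]
tcp_rot: [[-0.982, 0.191, 0.0], [0.191, 0.982, 0.0], [-0.0, 0.0, -1.0]]
[0.4555 0.0951 0.1284] F [2.89 1.6  3.1 ] T [ 0.659 -0.476  0.045] q [  1.7  12.7 -22.8  54.4   0.   12.7]
```

```bash
python3 -m inch '[[[0,-0.05,0],1,0],[[0,-0.1,0],2,0],[[0,-0.13,0.1],3,0],[[0,-0.17,0.1],4,0],[[0,-0.17,0.1],4,0],[[0,-0.17,0.1],4,0],[[0,-0.17,0.1],4,0],[[0,-0.17,0.1],4,0]]' | sed -n 1,3p
python3 st.py
```

```text
time: 22.7
tcp_pos: [0.4554, 0.0949, 0.1283]
tcp_rot: [[-0.966, 0.26, 0.0], [0.26, 0.966, 0.0], [-0.0, 0.0, -1.0]]
[0.4554 0.0949 0.1283] F [3.4  2.68 2.55] T [ 0.859 -0.858  0.028] q [  1.7  12.7 -22.9  54.4   0.   16.8]
```

```bash
python3 -m inch '[[[-0.2,0.2,0],0,0],[[-0.4,0.4,0],0,0],[[-0.4,0.4,0.1],1,0],[[-0.4,0.4,0.1],2,0],[[-0.4,0.4,0.2],2,0],[[-0.4,0.4,0.2],2,0],[[-0.4,0.4,0.2],2,0],[[-0.4,0.4,0.2],2,0]]' | sed -n 1,3p
python3 st.py
python3 - <<'E'
from h import *
import pickle
s=telemetry.state();p=cams.get_image('wrist');Rc,c=wcam(p,s)
pickle.dump((p,s),open('w8.pkl','wb'));find(p,['fastener_top','lid_front_edge'])
f=proj(p,[.4535,.095,.0725],Rc,c);x0=int(f[0])-40;y0=int(f[1])-30
cv2.imwrite('pics/h8.png',cv2.resize(p['frame'][y0:y0+60,x0:x0+80,::-1],(800,600),interpolation=cv2.INTER_CUBIC))
E
```

```text
time: 23.7
tcp_pos: [0.4557, 0.0951, 0.128]
tcp_rot: [[-0.956, 0.294, -0.0], [0.294, 0.956, -0.0], [0.0, -0.0, -1.0]]
[0.4557 0.0951 0.128 ] F [-0.32 -1.15  3.46] T [-0.398  0.042  0.074] q [  1.8  12.8 -22.8  54.4  -0.   18.8]
fastener_top [([0.4508, 0.0926, 0.0697], 0.64), ([0.4798, 0.122, 0.0049], 0.46)]
lid_front_edge [([0.436, 0.077, 0.0499], 0.71)]
```

```bash
python3 -m inch '[[[0,-0.04,0],1,0],[[0,-0.08,0],2,0],[[0,-0.1,0],2.5,0],[[0,-0.1,0],2.5,0],[[0,-0.1,0],2.5,0],[[0,-0.1,0],2.5,0],[[0,-0.1,0],2.5,0],[[0,-0.1,0],2.5,0]]' | sed -n 1,3p
python3 st.py
```

```text
time: 24.85
tcp_pos: [0.4558, 0.095, 0.1281]
tcp_rot: [[-0.942, 0.335, -0.0], [0.335, 0.942, -0.0], [0.0, -0.0, -1.0]]
[0.4558 0.095  0.1281] F [-0.46 -2.73  4.29] T [-0.774  0.297  0.095] q [  1.7  12.7 -22.8  54.4  -0.   21.3]
```

```bash
python3 -m inch '[[[0,-0.04,0],1,0],[[0,-0.06,0],1.5,0],[[0,-0.06,0],1.5,0],[[0,-0.06,0],1.5,0],[[0,-0.06,0],1.5,0],[[0,-0.06,0],1.5,0],[[0,-0.06,0],1.5,0],[[0,-0.06,0],1.5,0]]' | sed -n 1,3p
python3 st.py
```

```text
time: 25.85
tcp_pos: [0.4558, 0.095, 0.1281]
tcp_rot: [[-0.933, 0.359, -0.0], [0.359, 0.933, -0.0], [0.0, -0.0, -1.0]]
[0.4558 0.095  0.1281] F [-1.28 -3.09  4.2 ] T [-0.882  0.361  0.067] q [  1.7  12.7 -22.8  54.4  -0.   22.8]
```

```bash
cat > avg.py <<'E'
from h import *
T=[];F=[]
for i in range(5):
    p=cams.get_image('wrist');a=telemetry.state();T.append(a['ft_torque'][2]);F.append(a['force'])
R=np.array(a['tcp_rot']);print('Tz',np.round(T,3),np.mean(T).round(3),'F',np.mean(F,0).round(2),'std',np.std(F,0).round(2),a['tcp_pos'].round(4),'yaw',np.degrees(np.arctan2(R[1,0],R[0,0])).round(2),a['time'])
E
python3 -m inch '[[[0,-0.2,0],0,0],[[0,-0.4,0],0,0],[[0,-0.4,0],0.5,0],[[0,-0.4,0],1,0],[[0,-0.4,0],1,0],[[0,-0.4,0],1,0],[[0,-0.4,0],1,0],[[0,-0.4,0],1,0]]' | sed -n 1,2p
python3 avg.py
```

```text
time: 26.85
tcp_pos: [0.4557, 0.0947, 0.1281]
Tz [0.047 0.054 0.048 0.035 0.06 ] 0.049 F [0.41 1.4  4.12] std [0.69 0.45 0.29] [0.4557 0.0947 0.1281] yaw 157.93 27.1
```

```bash
python3 -m inch '[[[0,0,0],0.5,0],[[0,0,0],1,0],[[0,0,0],1.5,0],[[0,0,0],2,0],[[0,0,0],2,0],[[0,0,0],2,0],[[0,0,0],2,0],[[0,0,0],2,0]]' | sed -n 1,2p
python3 avg.py
```

```text
time: 28.1
tcp_pos: [0.4557, 0.0947, 0.1281]
Tz [ 0.022  0.057 -0.003  0.01   0.117] 0.041 F [0.72 0.93 3.97] std [0.44 0.42 0.46] [0.4557 0.0947 0.1281] yaw 155.93 28.35
```

```bash
python3 -m inch '[[[0,0,0],0.5,0],[[0,0,0],1,0],[[0,0,0],1.5,0],[[0,0,0],1.5,0],[[0,0,0],1.5,0],[[0,0,0],1.5,0],[[0,0,0],1.5,0],[[0,0,0],1.5,0]]' | sed -n 1,2p
python3 avg.py
```

```text
time: 29.35
tcp_pos: [0.4556, 0.0946, 0.1281]
Tz [0.075 0.055 0.091 0.074 0.077] 0.075 F [ 0.41 -0.16  3.73] std [0.34 0.57 0.61] [0.4556 0.0946 0.1281] yaw 154.43 29.6
```

```bash
python3 -m inch '[[[0,0,0],0.4,0],[[0,0,0],0.7,0],[[0,0,0],0.7,0],[[0,0,0],0.7,0],[[0,0,0],0.7,0],[[0,0,0],0.7,0],[[0,0,0],0.7,0],[[0,0,0],0.7,0]]' | sed -n 1,2p
python3 avg.py
```

```text
time: 30.6
tcp_pos: [0.4556, 0.0946, 0.1281]
Tz [0.119 0.192 0.022 0.143 0.11 ] 0.117 F [ 0.02 -0.47  3.84] std [0.38 0.49 0.55] [0.4556 0.0946 0.1281] yaw 153.73 30.85
```

```bash
python3 -m inch '[[[0,0,0],-2,0],[[0,0,0],-4,0],[[0,0,0],-5,0],[[0,0,-1],-5,0],[[0,0,-4],-5,0],[[0,0,-12],-5,0],[[0,0,-30],-5,0],[[0,0,-50],-5,0]]'
python3 - <<'E'
from h import *
import pickle
s=telemetry.state();p=cams.get_image('wrist')
pickle.dump((p,s),open('w9.pkl','wb'));find(p,['fastener_top','lid_front_edge'])
Rc,c=wcam(p,s);ctr=np.array([.4545,.095]);N=161;h=.00025*np.arange(-80,81);z=.072
q=np.array([proj(p,[x,y,z],Rc,c) for y in ctr[1]-h for x in ctr[0]+h]).reshape(N,N,2).astype(np.float32)
im=cv2.remap(p['frame'],q[...,0],q[...,1],cv2.INTER_CUBIC)
cv2.imwrite('pics/r9.png',cv2.resize(im[...,::-1],(560,560),interpolation=cv2.INTER_CUBIC))
E
```

```text
time: 31.85
tcp_pos: [0.4553, 0.0947, 0.1789]
tcp_rot: [[-0.932, 0.363, -0.001], [0.363, 0.932, -0.0], [0.001, -0.0, -1.0]]
force: [0.6, -0.7, -0.6]
finger_gap: 0.299
grip_force: 59.0
fastener_top [([0.4519, 0.0945, 0.0696], 0.7)]
lid_front_edge [([0.4352, 0.076, 0.0498], 0.91)]
```

View pics/r9.png

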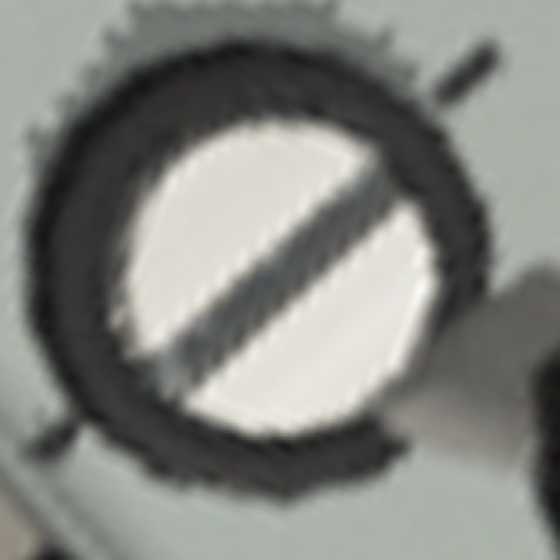

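```bash
python3 -m inch '[[[-20,-24,-5],0,0],[[-45,-52,-5],-2.2,0],[[-68,-80,-5],-2.2,0],[[-80,-94,-5],-2.2,0],[[-80,-94,-5],-2.2,0],[[-80,-94,-5],-2.2,0],[[-80,-94,-5],-2.2,0],[[-80,-94,-5],-2.2,0]]'
python3 - <<'E'
from h import *
s=telemetry.state();print(np.round(s['joint_positions'],2))
R=np.array(s['tcp_rot']);d=np.array([.4961,-.0222,.0745])-s['tcp_pos'];print('shift mm',R.T@d*1e3)
for c in('wrist','side','scene'):
    p=cams.get_image(c);find(p,['driver_tip','driver_hole'])
E
```

```text
time: 33.0
tcp_pos: [0.496, -0.0214, 0.1831]
tcp_rot: [[-0.945, 0.326, 0.0], [0.326, 0.945, 0.0], [-0.0, 0.0, -1.0]]
force: [0.0, 0.1, -0.9]
finger_gap: 0.296
grip_force: 59.2
[-11.88  13.46 -12.64  63.88   0.     7.13]
shift mm [ -0.38841579  -0.74305619 108.64631179]
driver_tip [([0.4912, -0.0203, 0.1191], 0.92)]
driver_hole [([0.4941, -0.0251, 0.0579], 0.81)]
driver_tip [([0.4932, -0.0164, 0.1205], 0.56)]
driver_hole [([0.4917, -0.0194, 0.055], 0.7)]
driver_tip [([0.4904, -0.0243, 0.12], 0.89), ([0.4964, -0.0209, 0.1197], 0.15)]
driver_hole []
```

```bash
python3 -m inch '[[[-0.4,-0.7,20],0,0],[[-0.4,-0.7,45],0,0],[[-0.4,-0.7,58],0,0],[[-0.4,-0.7,64],0,0],[[-0.4,-0.7,70],0,0],[[-0.4,-0.7,75],0,0],[[-0.4,-0.7,80],0,0],[[-0.4,-0.7,80],0,0]]'
```

```text
time: 34.45
tcp_pos: [0.4961, -0.0227, 0.1029]
tcp_rot: [[-0.945, 0.327, -0.0], [0.327, 0.945, 0.0], [0.0, -0.0, -1.0]]
force: [-1.2, 0.1, 0.1]
finger_gap: 0.298
grip_force: 59.2
```

In the hole with no force; go on down to just above home.

```bash
python3 -m inch '[[[0,0,5],0,0],[[0,0,10],0,0],[[0,0,15],0,0],[[0,0,20],0,0],[[0,0,24],0,0],[[0,0,26.5],0,0],[[0,0,27.5],0,0],[[0,0,27.5],0,0]]'; python3 st.py
```

```text
time: 35.45
tcp_pos: [0.4963, -0.0227, 0.0756]
tcp_rot: [[-0.945, 0.327, 0.0], [0.327, 0.945, 0.0], [-0.0, 0.0, -1.0]]
force: [-0.0, 0.2, -0.8]
finger_gap: 0.295
grip_force: 59.2
[ 0.4963 -0.0227  0.0756] F [-0.01  0.17 -0.85] T [-0.042 -0.011  0.029] q [-12.   18.3 -24.   47.7   0.    7. ]
```

```bash
python3 -m inch '[[[0,0,0.4],0,0],[[0,0,0.8],0,0],[[0,0,1.2],0,0],[[0,0,1.2],0,0],[[0,0,1.2],0,0],[[0,0,1.2],0,0],[[0,0,1.2],0,0],[[0,0,1.2],0,0]]'|sed -n '1,2p;4p'
```

```text
time: 36.45
tcp_pos: [0.4963, -0.0228, 0.0745]
force: [0.0, -0.2, 4.1]
```

```bash
python3 -m inch '[[[0,0,0],0,0.4],[[0,0,0],0,0.6],[[0,0,0],0,0.9],[[0,0,0],0,1],[[0,0,0],0,1],[[0,0,0],0,1],[[0,0,0],0,1],[[0,0,0],0,1]]'
python3 -m inch '[[[0,0,-15],0,1],[[0,0,-40],0,1],[[0,0,-75],0,1],[[0,0,-115],0,1],[[20,0,-150],0,1],[[40,0,-170],0,1],[[40,0,-170],0,1],[[40,0,-170],0,1]]'
cat > chk.py <<'E'
from h import *
import pickle
names=['screwdriver','driver_tip','driver_hole','lid_front_edge','pot_0','timer']
s=telemetry.state();w=cams.get_image('wrist');find(w,names)
for c in('side','scene'): print(c);find(cams.get_image(c),names)
# silhouette fit of the handle in the wrist picture, home and 4/8/-4 mm off
exec(open('fit2.py').read().split("D=(g[")[0].split("exec")[0])
P=w;Rc,c=wcam(w,s);g=P['frame'].max(2)
u=proj(P,[.4955,-.022,.1],Rc,c).round().astype(int);print('handle px',u)
from scipy.optimize import differential_evolution as DE
x0,y0=u-[30,40];D=(g[y0:y0+80,x0:x0+60]<75).astype(np.uint8)
n,l,st,_=cv2.connectedComponentsWithStats(D);D=(l==l[40,30]).astype(float);print(D.sum())
def sil(x,y,a,z0,tx,ty):
    pts=[(.01501*np.cos(q),.01501*np.sin(q),z) for z in(.057,.099) for q in np.radians(a)+np.arange(6)*np.pi/3]
    pts+=[(r*np.cos(q),r*np.sin(q),z) for z,r in((.045,.0105),(.106,.0095)) for q in np.arange(24)*np.pi/12]
    k=np.array([proj(P,[x+X+tx*Z,y+Y+ty*Z,z0+Z],Rc,c) for X,Y,Z in pts]);im=np.zeros((320,240),np.uint8)
    cv2.fillConvexPoly(im,cv2.convexHull(((k-[x0,y0])*4+1.5).round().astype(np.int32)),255)
    return cv2.resize(im,(60,80),interpolation=cv2.INTER_AREA)/255.
for z in(.005,.009,.013,.02,.03):
    r=DE(lambda v:np.abs(sil(v[0],v[1],v[2],z,v[3],v[4])-D).sum(),[(.48,.51),(-.04,-.005),(-30,30),(-.15,.15),(-.15,.15)],seed=1,maxiter=40,popsize=8)
    print(z,np.round(r.x,4),round(r.fun,1))
E
python3 chk.py
```

```text
time: 37.45
tcp_pos: [0.4962, -0.0227, 0.0744]
tcp_rot: [[-0.945, 0.327, -0.0], [0.327, 0.945, 0.0], [0.0, -0.0, -1.0]]
force: [0.7, -0.3, -0.2]
finger_gap: 0.997
grip_force: 0.0
time: 38.45
tcp_pos: [0.4587, -0.0098, 0.2437]
tcp_rot: [[-0.945, 0.327, -0.0], [0.327, 0.945, 0.0], [0.0, -0.0, -1.0]]
force: [0.4, -0.0, -0.0]
finger_gap: 0.999
grip_force: 0.0
screwdriver [([0.4952, -0.0259, 0.0114], 0.78), ([0.4701, 0.2639, 0.0021], 0.69)]
driver_tip []
driver_hole [([0.4971, -0.0263, 0.0579], 0.59)]
lid_front_edge [([0.437, 0.0758, 0.0526], 0.72)]
pot_0 [([0.4721, 0.2632, 0.0024], 0.92), ([0.4031, 0.2382, -0.0005], 0.58)]
timer [([0.5913, -0.0406, -0.0023], 0.86), ([0.4944, -0.0231, 0.0087], 0.23)]
side
screwdriver [([0.4955, -0.0195, 0.0119], 0.86)]
driver_tip [([0.4929, -0.0192, 0.0131], 0.9), ([0.4355, 0.0758, 0.0435], 0.43)]
driver_hole [([0.492, -0.0216, 0.0534], 0.82)]
lid_front_edge [([0.4329, 0.0774, 0.0487], 0.77)]
pot_0 [([0.4074, 0.2353, -0.0023], 0.88), ([0.4665, 0.2639, 0.0061], 0.66)]
timer [([0.5962, -0.0377, 0.0002], 0.57)]
scene
screwdriver []
driver_tip [([0.5234, 0.157, 0.0497], 0.38)]
driver_hole [([0.4948, -0.0207, 0.0577], 0.74)]
lid_front_edge []
pot_0 [([0.4057, 0.2336, -0.002], 0.9), ([0.4655, 0.2619, 0.0021], 0.76)]
timer [([0.5988, -0.0352, 0.0025], 0.95)]
handle px [258 215]
786.0
0.005 [ 4.99400e-01 -2.28000e-02 -1.74648e+01 -1.32000e-02  2.50000e-03] 29.0
0.009 [ 4.99700e-01 -2.20000e-02 -1.66691e+01 -3.48000e-02 -2.40000e-03] 39.1
0.013 [ 4.99300e-01 -2.15000e-02 -1.63585e+01 -4.72000e-02 -1.60000e-03] 48.0
0.02 [ 4.97600e-01 -2.20000e-02 -1.51059e+01 -5.86000e-02  1.27000e-02] 65.5
0.03 [  0.4977  -0.0222 -16.7687  -0.1022   0.0283] 90.8
```

Run:
```python
from h import *
import pickle
s=telemetry.state();p=cams.get_image('wrist')
for P,S in[pickle.load(open('w9.pkl','rb')),(p,s),pickle.load(open('w3.pkl','rb')),pickle.load(open('w2.pkl','rb'))]:
    Rc,c=wcam(P,S)
    def rect(z,ctr,n,st):
        h=st*np.arange(-n,n+1)
        q=np.array([proj(P,[x,y,z],Rc,c) for y in ctr[1]+h for x in ctr[0]+h]).reshape(2*n+1,2*n+1,2).astype(np.float32)
        return cv2.cvtColor(cv2.remap(P['frame'],q[...,0],q[...,1],cv2.INTER_CUBIC),cv2.COLOR_RGB2GRAY).astype(float)
    g=rect(.072,(.4545,.0948),48,.00025);yy,xx=np.mgrid[-48:49,-48:49]*.25
    # integrate along candidate directions: sharpest dark band
    best=[]
    for a in np.arange(0,180,.5):
        t=np.radians(a);off=-np.sin(t)*xx+np.cos(t)*yy;al=np.cos(t)*xx+np.sin(t)*yy
        m=(abs(al)<7)&(abs(off)<5);b=np.round(off[m]*2).astype(int)+10
        mu=np.bincount(b,g[m])/np.bincount(b);best.append(mu.var())
    b=np.array(best);k=b.argmax();w=np.arange(k-12,k+13);pf=np.polyfit(w*.5,b[w%360],2)
    print('slot yaw',-pf[1]/2/pf[0])
    # ticks: dark pixels at radius 19-23 mm
    g=rect(.066,(.4545,.0948),120,.00025);yy,xx=np.mgrid[-120:121,-120:121]*.25
    best=[]
    D=np.clip(110-g,0,60)
    for e in(0,180):
        t=np.radians(41+e);al=np.cos(t)*xx+np.sin(t)*yy;off=-np.sin(t)*xx+np.cos(t)*yy
        m=(al>19)&(al<24)&(abs(off)<5);w=D*m
        if w.sum():best.append(((w*xx).sum()/w.sum(),(w*yy).sum()/w.sum(),w.sum()))
    print(np.round(best,2),'tick yaw',np.degrees(np.arctan2(best[0][1]-best[-1][1],best[0][0]-best[-1][0])))
```

```text
slot yaw 41.735367740686506
[[  15.35   14.74 4969.  ]
 [ -15.61  -12.71 3222.  ]] tick yaw 41.55738499473362
slot yaw 41.71434283822999
[[  15.63   13.85 2405.  ]
 [ -16.97  -13.24 2625.  ]] tick yaw 39.71653610926654
slot yaw 149.16839951049644
[[  15.67   14.65 7156.  ]
 [ -15.25  -12.93 3056.  ]] tick yaw 41.731710713807914
slot yaw 148.68381456330656
[[  15.72   14.28 5139.  ]
 [ -17.04  -12.83 5836.  ]] tick yaw 39.60658141795554
```

Run:
```python
from h import *
import pickle
s=telemetry.state();p=cams.get_image('wrist');p1=None
for nm,(P,S) in {'now':(p,s),'w2':pickle.load(open('w2.pkl','rb')),'w3':pickle.load(open('w3.pkl','rb'))}.items():
    Rc,c=wcam(P,S);z=.064
    ctr=(.48,.12);n=170;st=.0005;h=st*np.arange(-n,n+1)
    q=np.array([proj(P,[x,y,z],Rc,c) for y in ctr[1]+h for x in ctr[0]+h]).reshape(2*n+1,2*n+1,2).astype(np.float32)
    L=cv2.createLineSegmentDetector().detect(cv2.cvtColor(P['frame'],cv2.COLOR_RGB2GRAY))[0][:,0]
    out=[]
    for l in L:
        a=atz(P,l[:2],z,Rc,c);b=atz(P,l[2:],z,Rc,c);d=b-a;ln=np.hypot(*d[:2]);m=(a+b)/2
        if ln>.022 and np.hypot(m[0]-.48,m[1]-.12)<.085:
            y=(np.degrees(np.arctan2(d[1],d[0])))%90
            if 34<y<48: out.append((round(y,1),round(ln*1e3),(m[:2]*1e3).round().tolist()))
    print(nm,sorted(out,key=lambda o:-o[1])[:14]);print(' wmean',np.average([o[0] for o in out],weights=[o[1] for o in out]))
```

```text
now [(np.float64(41.5), 65, [485.0, 139.0]), (np.float64(41.6), 60, [510.0, 158.0]), (np.float64(41.8), 53, [451.0, 164.0]), (np.float64(41.7), 49, [491.0, 142.0]), (np.float64(41.6), 49, [502.0, 64.0]), (np.float64(41.9), 49, [457.0, 60.0]), (np.float64(41.6), 48, [507.0, 155.0]), (np.float64(41.7), 47, [421.0, 101.0]), (np.float64(41.8), 39, [457.0, 55.0]), (np.float64(42.4), 39, [416.0, 133.0]), (np.float64(42.0), 35, [415.0, 102.0]), (np.float64(41.8), 29, [519.0, 124.0]), (np.float64(42.5), 28, [478.0, 171.0]), (np.float64(41.9), 28, [526.0, 156.0])]
 wmean 41.70174731182796
w2 [(np.float64(41.4), 97, [436.0, 80.0]), (np.float64(41.8), 68, [506.0, 68.0]), (np.float64(41.7), 62, [510.0, 158.0]), (np.float64(41.7), 61, [487.0, 138.0]), (np.float64(41.7), 51, [457.0, 61.0]), (np.float64(41.4), 50, [428.0, 144.0]), (np.float64(41.6), 49, [507.0, 155.0]), (np.float64(41.7), 49, [492.0, 142.0]), (np.float64(40.9), 45, [443.0, 65.0]), (np.float64(40.6), 30, [477.0, 184.0]), (np.float64(42.0), 29, [478.0, 171.0]), (np.float64(41.9), 29, [519.0, 125.0]), (np.float64(41.6), 29, [524.0, 158.0]), (np.float64(41.9), 28, [429.0, 94.0])]
 wmean 41.60484061393153
w3 [(np.float64(42.0), 76, [516.0, 78.0]), (np.float64(41.6), 62, [510.0, 158.0]), (np.float64(41.7), 60, [487.0, 138.0]), (np.float64(41.6), 50, [491.0, 142.0]), (np.float64(41.6), 49, [435.0, 151.0]), (np.float64(41.7), 48, [507.0, 155.0]), (np.float64(41.6), 47, [458.0, 61.0]), (np.float64(42.6), 38, [545.0, 133.0]), (np.float64(41.4), 33, [476.0, 184.0]), (np.float64(41.9), 29, [520.0, 125.0]), (np.float64(41.7), 29, [478.0, 171.0]), (np.float64(41.4), 27, [523.0, 159.0]), (np.float64(41.6), 25, [504.0, 179.0]), (np.float64(41.3), 24, [507.0, 183.0])]
 wmean 41.841057542768276
```

Box yaw is 41.7° and the slot's is 41.7°, so the fastener is exactly at its stop.

```bash
python3 -c "
from plant import robot;print(robot.close_job())"
```

```text
the job is handed in; nothing more can be done
None
```

The fastener is turned clockwise to its stop (slot and box both measure 41.7°), which should seat the lid. The screwdriver stands upright and fully home in its block, and I handed the job in at about 40 s; torque at the stop averaged a noisy 0.117 N m (one reading 0.19) with under 4 N of push, close to the 0.12 N m limit.

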